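# Seat the grating disc of a food processor

## Task

The grating disc of the food processor sits raised on its spindle. With your fingertips, push the black lug to turn the disc until the notch in its rim stands over the red pin, then press the disc down until it is fully home over the pin and take the hand away. Only touch and push: do not pinch the lug or lift the disc, and leave everything else on the worktop where it stands.

Things in the scene. Friction and masses are not known exactly. Their poses are not given: they have to be found in the camera images.
- base_axis (a point): Food processor with its bowl off: a fixed round white motor base, 204 mm across and 56 mm high (dark deck on top, black dial on the side below the pin). This point is on the axis of base and disc, at the height of the deck (56 mm above the worktop). The axes are the base's: its pin and dial lie towards its own -x, which points within 70 degrees of straight towards the robot's side of the worktop; z up.
- pin_top (a point): Top of the red pin on the deck's edge, 72 mm from the axis towards the base's -x, 69 mm above the worktop. The pin is 10 mm wide with a rounded top and runs radially from 66 to 87 mm from the axis, so that its outer end shows beyond the disc's rim.
- notch (a point): Middle of the disc's notch, at the disc's underside, 72 mm from the axis. The disc is pale metal, 150 mm across and 6 mm thick, underside 70 mm above the worktop at the start, 1 mm above the pin. The notch is cut 12 mm deep (to 63 mm from the axis) and is 18 mm wide: 4 mm of play either side of the pin.
- lug (a point): Centre of the top of the black finger lug on the disc, opposite the notch, 44 mm from the axis. The lug is 30 mm long radially (29 to 59 mm from the axis), 16 mm thick, and stands 20 mm above the disc's face (its top 96 mm above the worktop at the start). Axes are the disc's: x radially outward through the lug, away from the notch; z up.
- lug_left: The lug's flat side towards the disc's +y; origin at the middle of that side. Push it to turn the disc clockwise seen from above.
- lug_right: The lug's flat side towards the disc's -y; origin at the middle of that side. Push it to turn the disc anticlockwise seen from above. Pressing on both sides at once is a pinch.
- hub (a point): Top of the low black hub in the disc's centre with a red spot (40 mm across, 7 mm above the disc's face; 83 mm above the worktop at the start): a good place to press. The disc may be pressed anywhere.
- disc (a joint): Turn of the disc on its base, anticlockwise positive seen from above, in rad; the notch is over the pin at 0 and at 2 pi. It turns freely both ways without stops, with light friction (0.05 N m), and stays where it is left.
- seat (a joint): How far the disc has gone down, in m: 0 at the start, 0.008 fully home. It moves stiffly (about 6 N), stays where it is left, and is stopped by the pin after about 1 to 3 mm, depending on the force, when the notch is not over it. Negative: lifted.
- tin: Bystander: cream and brown tin, 75 mm wide, 66 mm high, left of the processor; origin at its foot.
- spice_jar: Bystander: spice jar with a red cap, 41 mm wide, 105 mm high, right of the processor; origin at its foot.
- spice_jar_dark: Bystander: spice jar with a dark cap, 41 mm wide, 105 mm high, at the left of the worktop; origin at its foot.
- egg_cup: Bystander: white egg cup, 52 mm wide, 58 mm high, at the left of the worktop; origin at its foot.
- mug_2: Bystander: spotted mug, 93 mm high, at the right of the worktop; origin at its foot.
- teaspoon_1: Bystander: teaspoon, 130 mm long, lying at the right of the worktop; origin under its middle.

How it is judged:
By the outcome, as a careful person would: the job done as asked, in the order asked, and still so for the second after the job is handed in, with the robot touching nothing.
It also fails if it takes over 51 s, if anything falls off the work surface, if the arm or the gripper's body presses on something with over 40 N, if the wrist force passes 120 N, or if a joint passes its speed limit or range.

## Robot

A 6-joint arm with a two-finger parallel gripper is mounted at the origin on a cart in front of the work surface, level with it; the furniture and walls round the work are solid. World frame = base frame: x ahead of the robot, y to its left, z up, the work surface at z = 0. Lengths are in m, angles in rad, forces in N, time in s.
With the tool pointing down it reaches from about 0.375 to 0.9 m from the base axis. Payload 3.1 kg.
Tool frame: the origin (TCP) lies between the finger pads; the fingertips stand 25 mm ahead of it and the grasp point (between the pads) lies 6 mm ahead of it; y points along the fingers, x is the direction in which the jaws open and shut, and the axes are right-handed (so a half turn about y gives the same grasp; the last joint's range is limited). The gripper opens to 87 mm and grips with 3 to 60 N. Pads are 19 mm wide; open, the fingers measure 117 mm over their backs; the gripper's body (75 mm by 190 mm) begins 51 mm behind the grasp point.
Start: joints at [1.089, 0.527, 1.433, -0, 1.181, -0.178], TCP at [0.186, 0.597, 0.248] pointing down, gripper open.
Joint ranges: [-3.08, 3.08], [-0.75, 2.2], [0.22, 2.44], [-1.43, 4.57], [0, 2.65], [-2.85, 2.85]. Speed limits (rad/s): [2.79, 2.79, 3.14, 3.14, 3.14, 3.14].

## Interface

Orientations are given as a unit quaternion [x, y, z, w].
In Python, from rig import robot gives the robot as it stands.
- The arm moves only by the tool carry_out, never from a script. Its argument "moves" is a list of rows, each a list of 7 numbers: the opening, from 0 (shut) to 1 (fully open), then the shift along the tool's x, y, z in cm, then the turn, a rotation vector about the tool's x, y, z in rad. In form: [[grip, x, y, z, rx, ry, rz], ...]. A call has 1 to 20 rows; each row is the pose to reach, as a shift and turn from the pose commanded when the call began, along the tool's axes at that moment; what a row does not reach only later rows make up. A row lasts 1/10 s, in which the tool goes at most 50 mm and 8.59 degrees, less where a joint would pass 70% of its speed; a pose out of reach is approached as far as the arm can. A call with a gripper value outside its range is refused whole. The fingers move at their own pace and stop on an object; "force" is the grip in N (left out, the last holds). Time passes only in rows, so rows that repeat a pose let the fingers close. It gives the time, the measured TCP pose, the force and the opening at its end, in the units of the state.
- robot.get_obs(): the state, without advancing time (a new reading comes with each control period).
- robot.camera(name): name is "side" or "top" or "wrist"; returns the picture (420x560x3 uint8, red, green, blue); there is no depth.
- robot.camera_params(name): a dict with "fx", "fy", "cx", "cy" (pixels), "extrinsics" (4x4, takes a point from camera to world coordinates); the wrist camera has in their place "mount" (4x4, takes a point from camera to tool coordinates, whose origin is the TCP and whose axes are the tool frame's). Camera axes: x right, y down, z forward; pixel columns grow to the right and rows downward; lengths in m; the calibration is good to about 2 mm. The wrist camera is an equidistant fisheye: a pixel r from the principal point sees the ray r / f radians off the axis. A picture is of the moment at which its call begins: read the wrist's pose just before it. camera_params takes no time and is no camera call.
- robot.hand_in(): hands the job in, once; it reports no verdict.
The state is a dict: "time": time; "q": joint angles; "joint_velocities": joint speeds; "joint_torque": joint torques, N m; "position": TCP position; "tool_rot": TCP orientation; "ft_force": force on the tool from outside, world axes, zero at the start; "moment": the same for the moment, N m; "grip_width": finger opening in m.
Only numpy, scipy, OpenCV 4.12 (cv2) and the standard library are available. Lean on these libraries where they do the work, as an engineer would, in place of code of your own. Each camera call takes 0.05 s, during which the arm holds its last target.

## Working session

There is one attempt and no reset: what is moved stays moved. The work goes in short steps, Python scripts to look and compute and a tool call to move; the robot and the scene stay as the last step left them, time stands still between calls to the robot, and variables do not carry over. Pictures are saved under pics/ and viewed, and the job is handed in when it is done.

Besides the shell and the picture viewer there is one more tool, called after ">>>" by a JSON object that holds its "op" and its "data", one argument or row to a line. carry_out: Moves the arm, as the interface text tells. Its arguments: {"type":"object","properties":{"moves":{"type":"array"},"force":{"type":"number"}},"required":["moves"]}

```bash
mkdir -p pics; ls
python3 - <<'E'
from rig import robot
import cv2,json
o=robot.get_obs();print(o)
for n in ['side','top','wrist']:
    cv2.imwrite(f'pics/{n}0.png',robot.camera(n)[:,:,::-1]);print(n,robot.camera_params(n))
E
```

```text
pics
{'time': 0.0, 'q': array([ 1.08950328e+00,  5.28510612e-01,  1.43391573e+00, -1.49533125e-05,
        1.18134951e+00, -1.78469534e-01]), 'joint_velocities': array([-0.00011171, -0.00098305,  0.00074347,  0.00062749,  0.00048975,
        0.00219469]), 'joint_torque': array([-9.55205996e-05, -4.40038848e+01, -1.76590258e+01,  6.32888381e-02,
        5.82824077e-02, -1.55378684e-04]), 'position': array([0.18602453, 0.59596543, 0.24653998]), 'tool_rot': array([ 0.57003893,  0.41817297, -0.41955501, -0.56935101]), 'ft_force': array([-0.67600835, -1.04039887, -0.62565421]), 'moment': array([ 0.0416819 ,  0.0180992 , -0.00026108]), 'grip_width': 0.08704040630256785}
side {'fx': 379.9823203692083, 'fy': 379.9823203692083, 'cx': 281.3853635987602, 'cy': 213.39034877714064, 'extrinsics': array([[ 0.99972248,  0.01531324, -0.01790169,  0.51745229],
       [ 0.02321388, -0.51100777,  0.85926258, -0.96073078],
       [ 0.00401019, -0.85943968, -0.51122143,  0.67235356],
       [ 0.        ,  0.        ,  0.        ,  1.        ]])}
top {'fx': 444.23480871616033, 'fy': 444.23480871616033, 'cx': 283.91900584364, 'cy': 209.21151660216134, 'extrinsics': array([[ 0.31835396, -0.76166805,  0.56436915, -0.45498198],
       [-0.94794997, -0.25173162,  0.19499241, -0.332067  ],
       [-0.00644993, -0.59707032, -0.80216297,  1.46509601],
       [ 0.        ,  0.        ,  0.        ,  1.        ]])}
wrist {'fx': 325.19226210127806, 'fy': 325.19226210127806, 'cx': 279.885361591218, 'cy': 207.42073176460752, 'mount': array([[ 9.99999726e-01,  6.89526306e-04, -2.68425639e-04,
         5.48771475e-04],
       [ 4.41913433e-04, -2.65584524e-01,  9.64087478e-01,
        -1.38284235e-01],
       [ 5.93473982e-04, -9.64087333e-01, -2.65584756e-01,
         7.08801279e-02],
       [ 0.00000000e+00,  0.00000000e+00,  0.00000000e+00,
         1.00000000e+00]])}
```

View pics/side0.png

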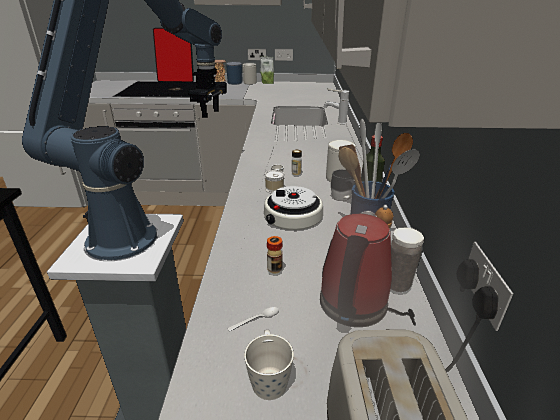

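View pics/top0.png

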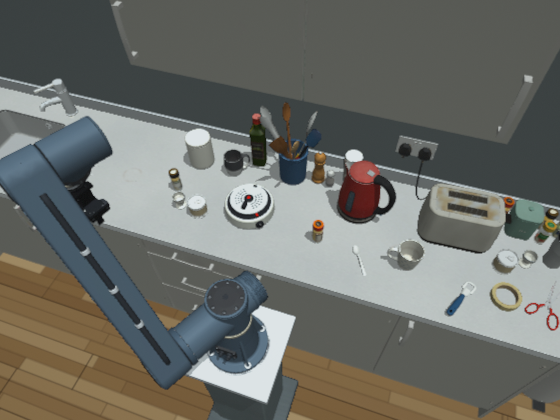

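View pics/wrist0.png

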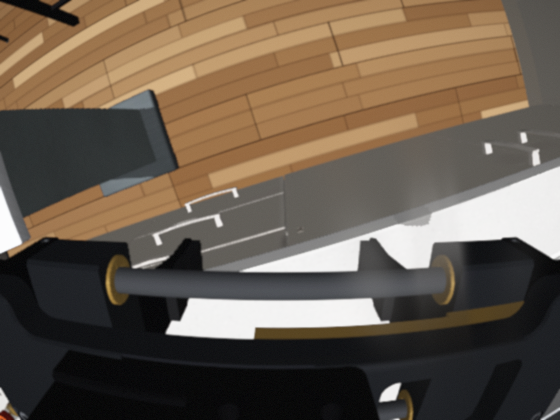

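Run:
```python
import cv2,numpy as np
a=cv2.imread('pics/side0.png')[165:240,250:340]
b=cv2.imread('pics/top0.png')[170:240,210:290]
a=cv2.resize(a,None,fx=6,fy=6,interpolation=2);b=cv2.resize(b,None,fx=7,fy=7,interpolation=2)
cv2.imwrite('pics/a.png',a);cv2.imwrite('pics/b.png',b)
```

```text
(no output)
```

View pics/a.png

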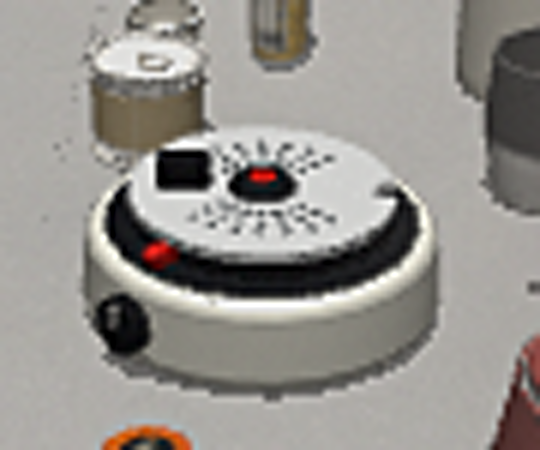

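View pics/b.png

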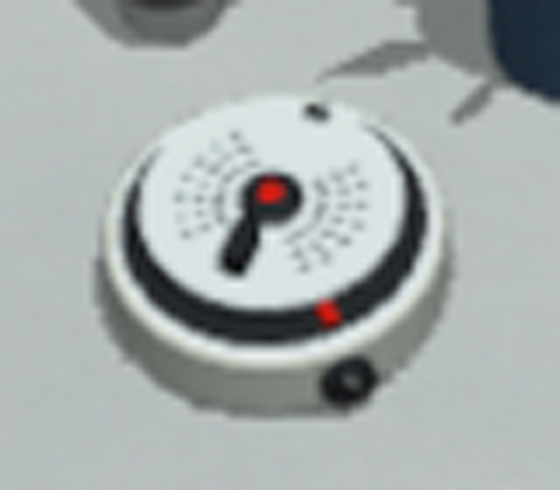

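```bash
cat > h.py <<'E'
import numpy as np
from rig import robot
def px2w(n,u,v,z):
    p=robot.camera_params(n);E=p['extrinsics'];d=E[:3,:3]@np.array([(u-p['cx'])/p['fx'],(v-p['cy'])/p['fy'],1]);o=E[:3,3]
    return o+d*(z-o[2])/d[2]
E
python3 - <<'E'
from h import *
import math
for n,s,o,P in [('side',6,(250,165),dict(hub=(262,177,.083),pin=(160,255,.067),notch=(390,192,.075),lug=(183,158,.096))),('top',7,(210,170),dict(hub=(271,191,.083),pin=(329,313,.067),notch=(317,111,.075),lug=(240,245,.094)))]:
    r={k:px2w(n,o[0]+(u+.5)/s-.5,o[1]+(v+.5)/s-.5,z) for k,(u,v,z) in P.items()}
    for k in r:
        d=r[k]-r['hub'];print(n,k,r[k].round(4),np.hypot(*d[:2]).round(4),math.degrees(math.atan2(d[1],d[0])))
E
```

```text
side hub [0.5333 0.1563 0.083 ] 0.0 0.0
side pin [0.4789 0.0958 0.067 ] 0.0814 -131.9361457520831
side notch [0.6043 0.1559 0.075 ] 0.0711 -0.3529566299785759
side lug [0.4896 0.1527 0.096 ] 0.0438 -175.21701442049527
top hub [0.5309 0.1574 0.083 ] 0.0 0.0
top pin [0.4719 0.101  0.067 ] 0.0816 -136.30521145382653
top notch [0.6002 0.1564 0.075 ] 0.0693 -0.8534307273438511
top lug [0.4822 0.156  0.094 ] 0.0488 -178.31933258246198
```

Run:
```python
from h import *
from scipy.spatial.transform import Rotation as R
o=robot.get_obs();M=R.from_quat(o['tool_rot']).as_matrix();print(M.round(3))
for k,u,v,z in [('pot',292,165,.12),('bottle base',258,163,0),('bottle cap',256,120,.25),('kettle left',341,212,0),('kettle top',363,170,.24),('spoon1',266,113,.3),('spoon2',287,106,.3),('jar red cap',318,224,.105),('tin',197,203,.066),('spoonleft',270,130,.25),('darkmug',233,152,.08),('jar dark',174,173,.105)]:
    print(k,px2w('top',u,v,z).round(3))
a=cv2=__import__('cv2');im=cv2.imread('pics/top0.png')[70:260,160:420];cv2.imwrite('pics/c.png',cv2.resize(im,None,fx=3,fy=3,interpolation=2))
```

```text
[[ 0.298 -0.001 -0.955]
 [ 0.955 -0.002  0.298]
 [-0.002 -1.     0.   ]]
pot [0.715 0.035 0.12 ]
bottle base [0.783 0.216 0.   ]
bottle cap [0.788 0.212 0.25 ]
kettle left [ 0.636 -0.202  0.   ]
kettle top [ 0.668 -0.253  0.24 ]
spoon1 [0.786 0.166 0.3  ]
spoon2 [0.851 0.102 0.3  ]
jar red cap [ 0.477 -0.144  0.105]
tin [0.45  0.346 0.066]
spoonleft [0.751 0.139 0.25 ]
darkmug [0.742 0.31  0.08 ]
jar dark [0.536 0.482 0.105]
```

View pics/c.png

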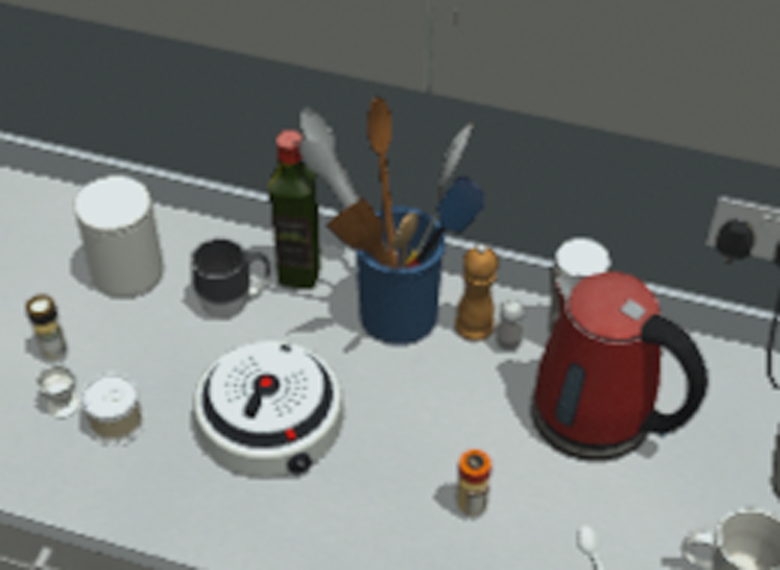

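```bash
cat >> h.py <<'E'
from scipy.spatial.transform import Rotation as R
def yawpose(deg):
    a=np.radians(deg);x=[np.cos(a),np.sin(a),0];z=[-np.sin(a),np.cos(a),0];y=[0,0,-1]
    return R.from_matrix(np.array([x,y,z]).T)
def delta(p,yaw,p0=None,R0=None):
    o=robot.get_obs()
    p0=o['position'] if p0 is None else np.array(p0);R0=R.from_quat(o['tool_rot']) if R0 is None else R0
    return np.r_[R0.inv().apply(np.array(p)-p0)*100,(R0.inv()*yawpose(yaw)).as_rotvec()]
def proj_wrist(P,obs):
    p=robot.camera_params('wrist');M=p['mount']
    t=R.from_quat(obs['tool_rot']).inv().apply(np.atleast_2d(P)-obs['position'])
    c=(t-M[:3,3])@M[:3,:3]
    th=np.arctan2(np.hypot(c[:,0],c[:,1]),c[:,2]);ph=np.arctan2(c[:,1],c[:,0])
    return np.c_[p['cx']+p['fx']*th*np.cos(ph),p['cy']+p['fy']*th*np.sin(ph)]
def ray_wrist(u,v,z,obs):
    p=robot.camera_params('wrist');M=p['mount'];dx,dy=u-p['cx'],v-p['cy'];r=np.hypot(dx,dy)/p['fx'];ph=np.arctan2(dy,dx)
    d=np.array([np.sin(r)*np.cos(ph),np.sin(r)*np.sin(ph),np.cos(r)])
    Rt=R.from_quat(obs['tool_rot']);o=obs['position']+Rt.apply(M[:3,3]);d=Rt.apply(M[:3,:3]@d)
    return o+d*(z-o[2])/d[2]
E
python3 - <<'E'
from h import *
print(delta([.486,.115,.24],-1).round(3))
E
```

```text
[-3.6980e+01  7.2800e-01 -4.2971e+01  1.0000e-03  1.2850e+00 -2.0000e-03]
```

>>> {"op": "carry_out", "data": {
  "moves": [
    [0,-3,0.1,-3.5,0,0.1,0],
    [0,-37,0.7,-43,0,1.285,0],
    [0,-37,0.7,-43,0,1.285,0],
    [0,-37,0.7,-43,0,1.285,0],
    [0,-37,0.7,-43,0,1.285,0],
    [0,-37,0.7,-43,0,1.285,0],
    [0,-37,0.7,-43,0,1.285,0],
    [0,-37,0.7,-43,0,1.285,0],
    [0,-37,0.7,-43,0,1.285,0],
    [0,-37,0.7,-43,0,1.285,0],
    [0,-37,0.7,-43,0,1.285,0],
    [0,-37,0.7,-43,0,1.285,0],
    [0,-37,0.7,-43,0,1.285,0],
    [0,-37,0.7,-43,0,1.285,0],
    [0,-37,0.7,-43,0,1.285,0],
    [0,-37,0.7,-43,0,1.285,0],
    [0,-37,0.7,-43,0,1.285,0],
    [0,-37,0.7,-43,0,1.285,0]
  ]
}}

```text
time: 1.95
position: [0.486, 0.1159, 0.2406]
tool_rot: [-0.707, 0.005, -0.005, 0.707]
ft_force: [0.3, -0.5, -0.4]
grip_width: 0.0005
```

Run:
```python
from h import *
import cv2
o=robot.get_obs();print(o['position'],o['q'],o['grip_width'],o['ft_force'],delta([.486,.115,.24],-1).round(3))
cv2.imwrite('pics/w1.png',robot.camera('wrist')[:,:,::-1])
```

```text
[0.48603927 0.11594066 0.24064778] [1.01397614e-02 3.69334146e-01 1.74938839e+00 2.70049867e-05
 1.02285544e+00 2.56570792e-02] 0.0004977853169547968 [ 0.27899133 -0.4642255  -0.35850912] [-0.002  0.065 -0.094 -0.     0.002  0.   ]
```

View pics/w1.png

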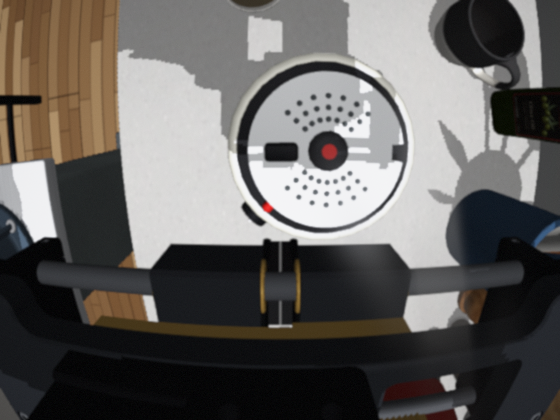

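Run:
```python
from h import *
import cv2,math
o=robot.get_obs()
im=cv2.imread('pics/w1.png')
cv2.imwrite('pics/w1z.png',cv2.resize(im[45:245,220:420],None,fx=3,fy=3,interpolation=2))
hsv=cv2.cvtColor(im,cv2.COLOR_BGR2HSV)
m=(((hsv[...,0]<8)|(hsv[...,0]>172))&(hsv[...,1]>150)&(hsv[...,2]>120)).astype(np.uint8);m[240:]=0
n,l,s,c=cv2.connectedComponentsWithStats(m)
for i in range(1,n):print(s[i],c[i])
hub=ray_wrist(*c[1],.083,o);pin=ray_wrist(*c[2],.067,o)
if hub[0]<pin[0]: hub,pin=ray_wrist(*c[2],.083,o),ray_wrist(*c[1],.067,o)
print(hub,pin)
for k,p in [('pin',pin),('notchmid',ray_wrist(400,153,.076,o)),('lug',ray_wrist(282,152,.096,o))]:
    d=p-hub;print(k,p,np.hypot(*d[:2]),math.degrees(math.atan2(d[1],d[0])))
```

```text
[322 144  15  15 169] [328.97633136 151.37869822]
[263 202  10  11  64] [267.140625 207.25    ]
[0.53357404 0.15930923 0.083     ] [0.4749977  0.10261902 0.067     ]
pin [0.4749977  0.10261902 0.067     ] 0.081516676999045 -135.93745879458476
notchmid [0.60565017 0.15806012 0.076     ] 0.0720869552472031 -0.9928586353288174
lug [0.49046315 0.16030277 0.096     ] 0.04312234345078344 178.67978905385058
```

View pics/w1z.png

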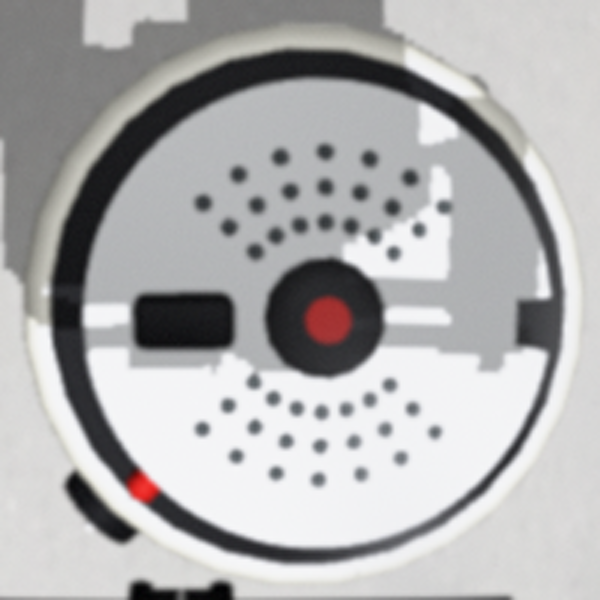

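Run:
```python
from h import *
print(delta([.487,.127,.110],-1.1).round(3))
```

```text
[ 6.7000e-02  1.3063e+01  1.1230e+00 -0.0000e+00  3.0000e-03  0.0000e+00]
```

>>> {"op": "carry_out", "data": {
  "moves": [
    [0,0,2,0.2,0,0,0],
    [0,0.1,5,1.1,0,0,0],
    [0,0.1,8,1.1,0,0,0],
    [0,0.1,11,1.1,0,0,0],
    [0,0.1,12.5,1.1,0,0,0],
    [0,0.1,13.1,1.1,0,0,0],
    [0,0.1,13.1,1.1,0,0,0],
    [0,0.1,13.1,1.1,0,0,0]
  ]
}}

```text
time: 2.8
position: [0.4883, 0.1263, 0.1102]
tool_rot: [-0.707, 0.005, -0.007, 0.707]
ft_force: [0.4, 0.0, 0.7]
grip_width: 0.0004
```

Run:
```python
from h import *
import cv2
o=robot.get_obs();print(o['position'],o['ft_force'],delta([.487,.127,.110],-1.1).round(3))
cv2.imwrite('pics/w2.png',robot.camera('wrist')[:,:,::-1])
```

```text
[0.48828386 0.12627283 0.11022884] [0.37618173 0.03765601 0.73558549] [-0.13   0.023  0.071 -0.     0.002  0.002]
```

View pics/w2.png

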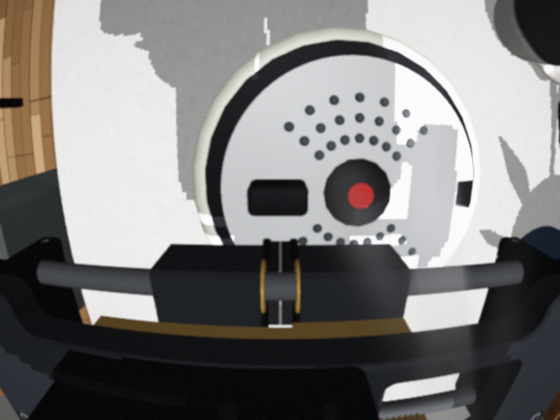

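Run:
```python
from h import *
r,t=4.55,1.95
for f in [1,3,6,10,15,21,27,33,39,45,51,57,63,69,75,81,86,90,93,95]:
    a=np.radians(f);print([0,round(r*(1-np.cos(a))-t*np.sin(a),2),0,round(r*np.sin(a)+t*(1-np.cos(a)),2),0,round(a,3),0],end=', ')
```

```text
[0, np.float64(-0.03), 0, np.float64(0.08), 0, np.float64(0.017), 0], [0, np.float64(-0.1), 0, np.float64(0.24), 0, np.float64(0.052), 0], [0, np.float64(-0.18), 0, np.float64(0.49), 0, np.float64(0.105), 0], [0, np.float64(-0.27), 0, np.float64(0.82), 0, np.float64(0.175), 0], [0, np.float64(-0.35), 0, np.float64(1.24), 0, np.float64(0.262), 0], [0, np.float64(-0.4), 0, np.float64(1.76), 0, np.float64(0.367), 0], [0, np.float64(-0.39), 0, np.float64(2.28), 0, np.float64(0.471), 0], [0, np.float64(-0.33), 0, np.float64(2.79), 0, np.float64(0.576), 0], [0, np.float64(-0.21), 0, np.float64(3.3), 0, np.float64(0.681), 0], [0, np.float64(-0.05), 0, np.float64(3.79), 0, np.float64(0.785), 0], [0, np.float64(0.17), 0, np.float64(4.26), 0, np.float64(0.89), 0], [0, np.float64(0.44), 0, np.float64(4.7), 0, np.float64(0.995), 0], [0, np.float64(0.75), 0, np.float64(5.12), 0, np.float64(1.1), 0], [0, np.float64(1.1), 0, np.float64(5.5), 0, np.float64(1.204), 0], [0, np.float64(1.49), 0, np.float64(5.84), 0, np.float64(1.309), 0], [0, np.float64(1.91), 0, np.float64(6.14), 0, np.float64(1.414), 0], [0, np.float64(2.29), 0, np.float64(6.35), 0, np.float64(1.501), 0], [0, np.float64(2.6), 0, np.float64(6.5), 0, np.float64(1.571), 0], [0, np.float64(2.84), 0, np.float64(6.6), 0, np.float64(1.623), 0], [0, np.float64(3.0), 0, np.float64(6.65), 0, np.float64(1.658), 0],
```

>>> {"op": "carry_out", "data": {
  "moves": [
    [0,-0.1,0,0.4,0,0,0],
    [0,-0.1,0,0.8,0,0,0],
    [0,-0.1,0,1.2,0,0,0],
    [0,-0.1,0,1.4,0,0,0],
    [0,-0.1,0,1.4,0,0,0]
  ]
}}

```text
time: 3.35
position: [0.4869, 0.1406, 0.1097]
tool_rot: [-0.707, 0.006, -0.006, 0.707]
ft_force: [-0.6, 0.4, 0.7]
grip_width: 0.0004
```

>>> {"op": "carry_out", "data": {
  "moves": [
    [0,-0.03,0,0.08,0,0.017,0],
    [0,-0.1,0,0.24,0,0.052,0],
    [0,-0.18,0,0.49,0,0.105,0],
    [0,-0.27,0,0.82,0,0.175,0],
    [0,-0.35,0,1.24,0,0.262,0],
    [0,-0.4,0,1.76,0,0.367,0],
    [0,-0.39,0,2.28,0,0.471,0],
    [0,-0.33,0,2.79,0,0.576,0],
    [0,-0.21,0,3.3,0,0.681,0],
    [0,-0.05,0,3.79,0,0.785,0],
    [0,0.17,0,4.26,0,0.89,0],
    [0,0.44,0,4.7,0,0.995,0],
    [0,0.75,0,5.12,0,1.1,0],
    [0,1.1,0,5.5,0,1.204,0],
    [0,1.49,0,5.84,0,1.309,0],
    [0,1.91,0,6.14,0,1.414,0],
    [0,2.29,0,6.35,0,1.501,0],
    [0,2.6,0,6.5,0,1.571,0],
    [0,2.84,0,6.6,0,1.623,0],
    [0,3.0,0,6.65,0,1.658,0]
  ]
}}

```text
time: 5.35
position: [0.5174, 0.2061, 0.1093]
tool_rot: [-0.473, 0.526, -0.526, 0.472]
ft_force: [-1.2, 0.3, 0.7]
grip_width: 0.0005
```

Run:
```python
from h import *
import cv2
o=robot.get_obs();print(o['time'],o['position'],o['ft_force'],o['q'],np.degrees(R.from_quat(o['tool_rot']).as_matrix()[:2,0]))
x=R.from_quat(o['tool_rot']).apply([1,0,0]);print(np.degrees(np.arctan2(x[1],x[0])))
cv2.imwrite('pics/w3.png',robot.camera('wrist')[:,:,::-1])
```

```text
5.35 [0.51735197 0.20608138 0.10931065] [-1.24849724  0.29593432  0.69591049] [1.78325677e-01 6.36285438e-01 1.71841661e+00 2.23164787e-04
 7.88744767e-01 1.85581438e+00] [ -6.11038024 -56.96901925]
-96.12202300411644
```

View pics/w3.png

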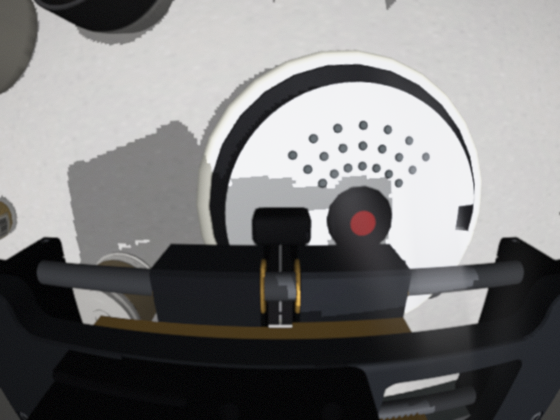

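Run:
```python
from h import *
import math
o=robot.get_obs()
h=ray_wrist(363,223,.083,o);n=ray_wrist(464,217.5,.074,o);l=ray_wrist(281,222,.096,o)
print(h,n,l)
for d in (n-h,h-l):print(np.hypot(*d[:2]),math.degrees(math.atan2(d[1],d[0])))
H=np.array([.5335,.159]);d=n[:2]-H;print(math.degrees(math.atan2(d[1],d[0])))
# arc about hub from here
Rt=R.from_quat(o['tool_rot']);v=Rt.inv().apply([*(H-o['position'][:2]),0])*100;print(v)
r,t=v[0],v[2]
for f in [1,3,6,10,14,18,22,26,29,31,32.5,33.5,34]:
    a=np.radians(f);print([0,float(round(r*(1-np.cos(a))-t*np.sin(a),2)),0,float(round(r*np.sin(a)+t*(1-np.cos(a)),2)),0,float(round(a,3)),0],end=', ')
```

```text
[0.53321104 0.15889752 0.083     ] [0.52540561 0.08890349 0.074     ] [0.54300734 0.20286568 0.096     ]
0.07042790373465328 -96.36308745132136
0.04504626654902677 -102.56058800029476
-96.5870531100947
[ 4.51127723e+00 -1.46478495e-03  2.08162070e+00]
[0, -0.04, 0, 0.08, 0, 0.017, 0], [0, -0.1, 0, 0.24, 0, 0.052, 0], [0, -0.19, 0, 0.48, 0, 0.105, 0], [0, -0.29, 0, 0.81, 0, 0.175, 0], [0, -0.37, 0, 1.15, 0, 0.244, 0], [0, -0.42, 0, 1.5, 0, 0.314, 0], [0, -0.45, 0, 1.84, 0, 0.384, 0], [0, -0.46, 0, 2.19, 0, 0.454, 0], [0, -0.44, 0, 2.45, 0, 0.506, 0], [0, -0.43, 0, 2.62, 0, 0.541, 0], [0, -0.41, 0, 2.75, 0, 0.567, 0], [0, -0.4, 0, 2.84, 0, 0.585, 0], [0, -0.39, 0, 2.88, 0, 0.593, 0],
```

>>> {"op": "carry_out", "data": {
  "moves": [
    [0,-0.04,0,0.08,0,0.017,0],
    [0,-0.1,0,0.24,0,0.052,0],
    [0,-0.19,0,0.48,0,0.105,0],
    [0,-0.29,0,0.81,0,0.175,0],
    [0,-0.37,0,1.15,0,0.244,0],
    [0,-0.42,0,1.5,0,0.314,0],
    [0,-0.45,0,1.84,0,0.384,0],
    [0,-0.46,0,2.19,0,0.454,0],
    [0,-0.44,0,2.45,0,0.506,0],
    [0,-0.43,0,2.62,0,0.541,0],
    [0,-0.41,0,2.75,0,0.567,0],
    [0,-0.4,0,2.84,0,0.585,0],
    [0,-0.39,0,2.88,0,0.593,0],
    [0,-0.39,0,2.88,0,0.593,0],
    [0,-0.39,0,2.88,0,0.593,0]
  ]
}}

```text
time: 6.9
position: [0.5468, 0.2071, 0.1095]
tool_rot: [-0.299, 0.641, -0.641, 0.299]
ft_force: [-1.3, 0.4, -0.3]
grip_width: 0.0006
```

Run:
```python
from h import *
import cv2
o=robot.get_obs();print(o['time'],o['position'],o['ft_force'],o['q'][5])
x=R.from_quat(o['tool_rot']).apply([1,0,0]);print(np.degrees(np.arctan2(x[1],x[0])))
im=robot.camera('wrist')[:,:,::-1]
cv2.imwrite('pics/w4.png',im);cv2.imwrite('pics/w4z.png',cv2.resize(im[40:290,200:500],None,fx=2.4,fy=2.4,interpolation=2))
```

```text
6.9 [0.54684898 0.20707751 0.10946745] [-1.26939604  0.37025192 -0.28587844] 2.438713680440841
-129.93644018858856
```

View pics/w4z.png

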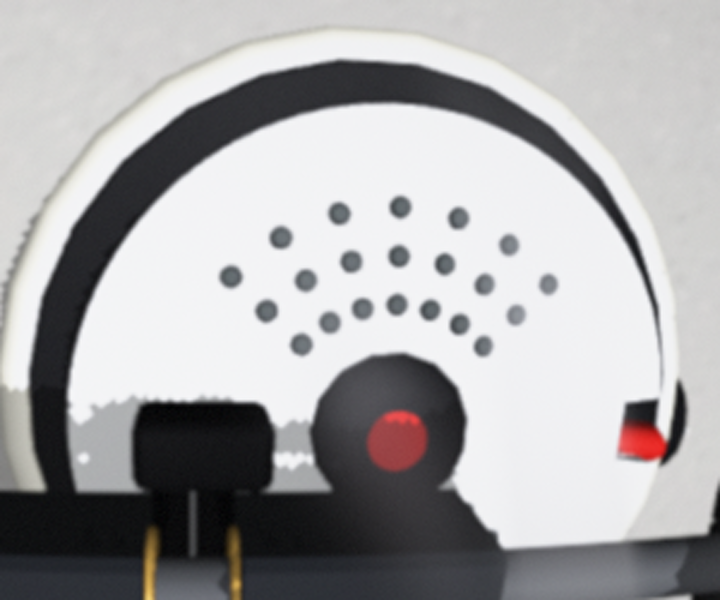

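Run:
```python
from h import *
import math
o=robot.get_obs()
g=lambda u,v,z:ray_wrist(200+(u+.5)/2.4-.5,40+(v+.5)/2.4-.5,z,o)
h=g(398,441,.083);print(h)
for k,a in dict(pin=(645,442,.068),pintop=(640,425,.066),pinbot=(640,461,.066),n1=(628,402,.076),n2=(620,458,.076)).items():
    p=g(*a);d=p-h;print(k,p.round(4),np.hypot(*d[:2]).round(4),math.degrees(math.atan2(d[1],d[0])))
```

```text
[0.53272994 0.15926363 0.083     ]
pin [0.478  0.1038 0.068 ] 0.0779 -134.60674205773262
pintop [0.4822 0.1021 0.066 ] 0.0763 -131.4752840065097
pinbot [0.4727 0.1072 0.066 ] 0.0794 -139.07709897831754
n1 [0.4969 0.1051 0.076 ] 0.065 -123.4857514788779
n2 [0.4851 0.1147 0.076 ] 0.0652 -136.86703836063407
```

Run:
```python
from h import *
o=robot.get_obs()
H=np.array([.5333,.159])
Rt=R.from_quat(o['tool_rot']);v=Rt.inv().apply([*(H-o['position'][:2]),0])*100;print(v)
r,t=v[0],v[2]
for f in [1,2,3,4,4.5,5]:
    a=np.radians(f);print([0,float(round(r*(1-np.cos(a))-t*np.sin(a),2)),0,float(round(r*np.sin(a)+t*(1-np.cos(a)),2)),0,float(round(a,3)),0],end=', ')
```

```text
[4.55439084e+00 4.08054703e-04 2.04378134e+00]
[0, -0.03, 0, 0.08, 0, 0.017, 0], [0, -0.07, 0, 0.16, 0, 0.035, 0], [0, -0.1, 0, 0.24, 0, 0.052, 0], [0, -0.13, 0, 0.32, 0, 0.07, 0], [0, -0.15, 0, 0.36, 0, 0.079, 0], [0, -0.16, 0, 0.4, 0, 0.087, 0],
```

Then back off and rise for a clear look (one call for the push, a second for the retreat).

>>> {"op": "carry_out", "data": {
  "moves": [
    [0,-0.03,0,0.08,0,0.017,0],
    [0,-0.07,0,0.16,0,0.035,0],
    [0,-0.1,0,0.24,0,0.052,0],
    [0,-0.13,0,0.32,0,0.07,0],
    [0,-0.15,0,0.36,0,0.079,0],
    [0,-0.16,0,0.4,0,0.087,0],
    [0,-0.16,0,0.4,0,0.087,0],
    [0,-0.16,0,0.4,0,0.087,0]
  ]
}}

```text
time: 7.75
position: [0.5513, 0.2057, 0.1096]
tool_rot: [0.271, -0.653, 0.653, -0.271]
ft_force: [-2.2, 0.3, -0.6]
grip_width: 0.0003
```

>>> {"op": "carry_out", "data": {
  "moves": [
    [0,0,0,-0.4,0,0,0],
    [0,0,0,-1,0,0,0],
    [0,0,-0.5,-1.4,0,0,0],
    [0,0,-2,-2,0,0,0],
    [0,0,-4.5,-2.5,0,0,0],
    [0,0,-7,-3,0,0,0],
    [0,0,-9,-3,0,0,0],
    [0,0,-9,-3,0,0,0],
    [0,0,-9,-3,0,0,0]
  ]
}}

```text
time: 8.65
position: [0.5299, 0.2272, 0.2005]
tool_rot: [0.27, -0.653, 0.653, -0.272]
ft_force: [-1.1, -0.1, -0.0]
grip_width: 0.0005
```

Run:
```python
from h import *
import cv2
o=robot.get_obs();print(o['time'],o['position'],o['ft_force'],o['q'][5])
im=robot.camera('wrist')[:,:,::-1]
cv2.imwrite('pics/w5.png',im);cv2.imwrite('pics/w5z.png',cv2.resize(im[40:240,220:420],None,fx=3,fy=3,interpolation=2))
```

```text
8.65 [0.5299229  0.22716105 0.2005482 ] [-1.09249674 -0.10518969 -0.00940311] 2.56591318171023
```

View pics/w5z.png

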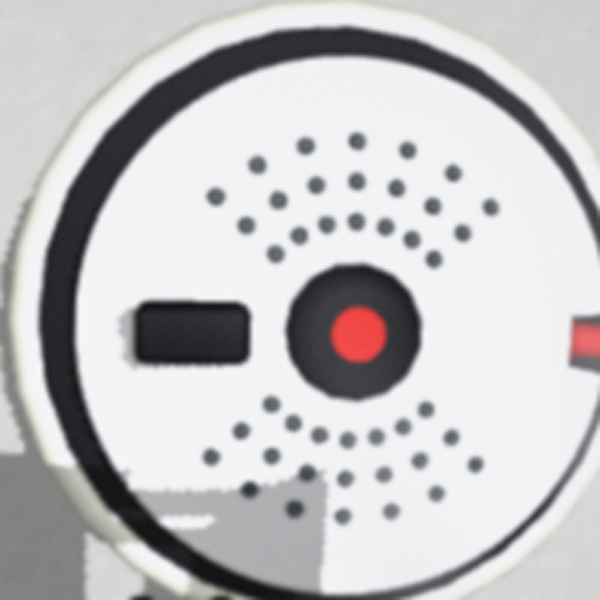

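Run:
```python
from h import *
o=robot.get_obs();x=R.from_quat(o['tool_rot']).apply([1,0,0]);y=np.degrees(np.arctan2(x[1],x[0]));print(y)
print(delta([.5333,.159,.115],y).round(3))
```

```text
-134.92319538176974
[ 4.531  8.459  5.074  0.    -0.     0.   ]
```

>>> {"op": "carry_out", "data": {
  "moves": [
    [0,1,0,1,0,0,0],
    [0,3,0.5,3.4,0,0,0],
    [0,4.5,1.5,5.1,0,0,0],
    [0,4.5,4,5.1,0,0,0],
    [0,4.5,6.5,5.1,0,0,0],
    [0,4.5,8,5.1,0,0,0],
    [0,4.5,8.5,5.1,0,0,0],
    [0,4.5,8.5,5.1,0,0,0]
  ]
}}

```text
time: 9.5
position: [0.5333, 0.1582, 0.1132]
tool_rot: [-0.272, 0.654, -0.653, 0.27]
ft_force: [0.6, -0.8, -0.3]
grip_width: 0.0003
```

>>> {"op": "carry_out", "data": {
  "moves": [
    [0,0,0.2,0,0,0,0],
    [0,0,0.4,0,0,0,0],
    [0,0,0.6,0,0,0,0],
    [0,0,0.8,0,0,0,0],
    [0,0,0.9,0,0,0,0],
    [0,0,1.0,0,0,0,0],
    [0,0,1.0,0,0,0,0]
  ]
}}

```text
time: 10.2
position: [0.5346, 0.1591, 0.1048]
tool_rot: [0.271, -0.653, 0.653, -0.271]
ft_force: [-0.4, 0.5, 3.2]
grip_width: 0.0006
```

>>> {"op": "carry_out", "data": {
  "moves": [
    [0,0,0.1,0,0,0,0],
    [0,0,0.2,0,0,0,0],
    [0,0,0.3,0,0,0,0],
    [0,0,0.4,0,0,0,0],
    [0,0,0.5,0,0,0,0],
    [0,0,0.5,0,0,0,0]
  ]
}}

```text
time: 10.8
position: [0.5347, 0.1591, 0.1003]
tool_rot: [0.271, -0.653, 0.653, -0.271]
ft_force: [-1.2, 0.2, 9.3]
grip_width: 0.0004
```

Tip near 75 mm with 9 N; press on until the force climbs at the stop.

>>> {"op": "carry_out", "data": {
  "moves": [
    [0,0,0.1,0,0,0,0],
    [0,0,0.2,0,0,0,0],
    [0,0,0.3,0,0,0,0],
    [0,0,0.3,0,0,0,0]
  ]
}}

```text
time: 11.2
position: [0.5347, 0.1591, 0.1001]
tool_rot: [0.27, -0.653, 0.653, -0.272]
ft_force: [-4.5, -0.7, 27.2]
grip_width: 0.0005
```

>>> {"op": "carry_out", "data": {
  "moves": [
    [0,0,-0.3,0,0,0,0],
    [0,0,-1,0,0,0,0],
    [0,0,-3,0,0,0,0],
    [0,0,-6,-1,0,0,0],
    [0,0,-9,-4,0,0,0],
    [0,-2,-11,-7,0,0,0],
    [0,-2,-12,-9,0,0,0],
    [0,-2,-12,-9,0,0,0],
    [0,-2,-12,-9,0,0,0]
  ]
}}

```text
time: 12.1
position: [0.4841, 0.2366, 0.216]
tool_rot: [0.272, -0.653, 0.653, -0.271]
ft_force: [-0.5, 0.2, -0.6]
grip_width: 0.0005
```

Run:
```python
from h import *
import cv2
o=robot.get_obs();print(o['time'],o['position'],o['ft_force'])
im=robot.camera('wrist')[:,:,::-1]
s=robot.camera('side')[:,:,::-1]
cv2.imwrite('pics/w6.png',im);cv2.imwrite('pics/s6z.png',cv2.resize(s[150:270,230:350],None,fx=5,fy=5,interpolation=2))
```

```text
12.1 [0.48406646 0.23658838 0.21597528] [-0.49538956  0.24990119 -0.5740857 ]
```

View pics/w6.png

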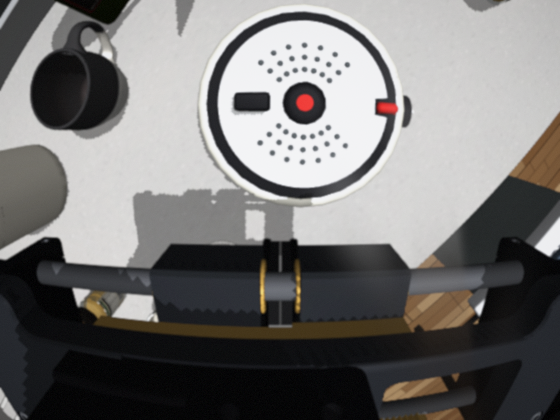

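View pics/s6z.png

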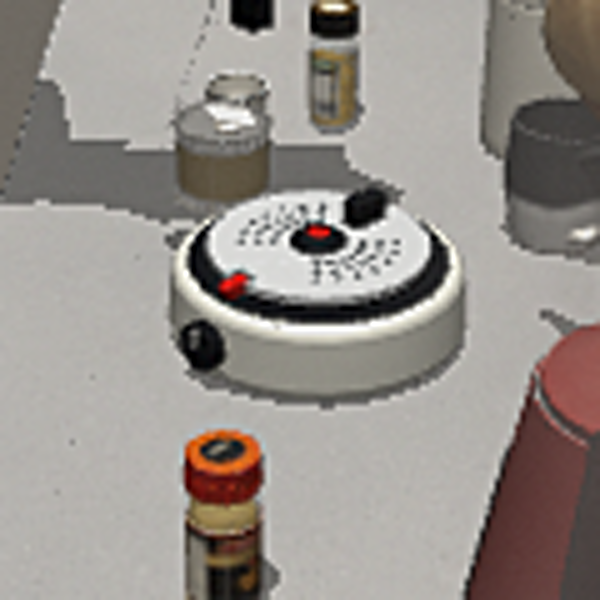

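The pictures show the red pin standing in the notch (wrist pixel 387,107). The disc lies low and level, the lug is opposite the pin, the hand is clear, and the tin and jars stand where they were.

```bash
python3 -c "
from rig import robot
print(robot.hand_in())"
```

```text
the job is handed in; nothing more can be done
None
```

The disc is home over the red pin, and I handed the job in at about 12 s of robot time.

- **Turning:** With the gripper shut, I pushed the lug's left side with the fingertips. The disc turned about 134° clockwise, until the notch stood over the pin. A wrist picture before pressing showed the pin centred in the notch.
- **Pressing:** I pressed on the hub. The fingertips stopped about 75 mm above the worktop, which matches the full 8 mm of travel. The force rose from 9 N to 27 N over the last 0.2 mm, so the disc was against its stop.
- **Last checks:** After I took the hand away, the pictures showed the disc low and level with the pin in the notch. The force readings were back near zero, and the tin and jars looked unmoved. I did not look closely at the mug and teaspoon, which the arm never came near.
- **Disagreement:** My readings of the pin's direction differed by about 4° between cameras (-132° to -136°). I went by the wrist camera.

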